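# Shut the tile carrier

### The arm

A 6-joint arm with a two-finger parallel gripper is mounted at the origin on the work surface. World frame = base frame: x ahead of the robot, y to its left, z up, the work surface at z = 0. Lengths are in m, angles in rad, forces in N, time in s.
With the tool pointing down it reaches from about 0.35 to 0.775 m from the base axis. Payload 7.3 kg.
Tool frame: the origin (TCP) lies between the finger pads; the fingertips stand 14 mm ahead of it and the grasp point (between the pads) lies 5 mm behind it; z points along the fingers, y is the direction in which the jaws open and shut (so a half turn about z gives the same grasp; the last joint's range is limited). The gripper opens to 92 mm and grips with 3 to 60 N. Pads are 19 mm wide; open, the fingers measure 130 mm over their backs; the gripper's body (75 mm by 190 mm) begins 47 mm behind the grasp point.
Start: joints at [-1.488, 0.342, 1.524, -0, 1.275, -0.146], TCP at [0.119, -0.511, 0.241] pointing down, gripper open.
Joint ranges: [-2.53, 2.53], [-0.77, 2.02], [0.04, 2.7], [-1, 4.14], [0.28, 2.66], [-3.11, 3.11]. Speed limits (rad/s): [2.57, 2.57, 3.14, 3.14, 3.14, 3.14].

### API

Orientations are given as [roll, pitch, yaw] about the fixed x, y, z axes, in that order (R = Rz(yaw) Ry(pitch) Rx(roll)).
In Python, from cell import robot gives the robot as it stands.
- The arm moves only by the shell command python3 -m creep 'ROWS' [FORCE]. ROWS is JSON, a list that holds one entry, the list of rows, each a list of 7 numbers: the shift along the tool's x, y, z in cm, then the turn, a rotation vector about the tool's x, y, z in degrees, then the gripper command: -1 is shut, 1 is fully open, values between are in proportion. In form: [[[tx, ty, tz, wx, wy, wz, gripper], ...]]. A call has 1 to 8 rows; each row is the pose to reach, as a shift and turn from the pose measured when the call began, along the tool's axes at that moment; what a row does not reach only later rows make up. A row lasts 1/10 s, in which the tool goes at most 50 mm and 8.59 degrees, less where a joint would pass 70% of its speed; a pose out of reach is approached as far as the arm can. A call with a gripper value outside its range is refused whole. The fingers move at their own pace and stop on an object; FORCE is the grip in N (left out, the last holds). Time passes only in rows, so rows that repeat a pose let the fingers close. It gives the time, the measured TCP pose, the force and the opening at its end, in the units of the state.
- robot.observe(): the state, without advancing time (a new reading comes with each control period).
- robot.read_camera(name): name is "scene" or "side" or "wrist"; returns the picture (480x640x3 uint8, red, green, blue); there is no depth.
- robot.camera_params(name): a dict with "camera_matrix" (3x3 intrinsics, pixels), "R" (3x3) and "t" (3): a world point X has camera coordinates R X + t. Camera axes: x right, y down, z forward; pixel columns grow to the right and rows downward; lengths in m; the calibration is good to about 2 mm. A picture is of the moment at which its call begins: read the wrist's pose just before it. camera_params takes no time and is no camera call; for the wrist camera it gives the pose at the moment of the call.
- robot.hand_in(): hands the job in, once; it reports no verdict.
Trained networks look in the newest picture that a camera, given by its name, has taken for a name from the list of things; names that differ only in an ending like _2 or _b are one class to them, and where a whole thing is asked for, a point or a joint stands for the part that bears it (a point fixed in the world has none). Each returns a list of dicts, best first, with "score" (0 to 1); they miss things now and then, are a little off and sometimes report something else, mostly with a low value. They report only what shows in the picture. A call takes as long as a camera call. They do not tell look-alikes from the thing itself.
- robot.look_for(camera, label): "centre" ([x, y, z] in m, in the coordinates of the camera as it stood for that picture, good to about 4 mm: the middle of the surface that is visible of it).
- robot.masks_of(camera, label): "mask" (480x640 bool, what is visible of it).
The state is a dict: "time": time; "qpos": joint angles; "qvel": joint speeds; "joint_efforts": joint torques, N m; "tool_pos": TCP position; "tool_rot": TCP orientation; "contact_force": force on the tool from outside, world axes, zero at the start; "torque": the same for the moment, N m; "opening": finger opening in m.
Only numpy, scipy, OpenCV 4.12 (cv2) and the standard library are available. Lean on these libraries where they do the work, as an engineer would, in place of code of your own. Each camera call takes 0.05 s, during which the arm holds its last target.

### The job

Get the painted tile in the wooden carrier ready to go: with a fingertip push the tile along its channel until it is home against the end stop, then fold the hinged tin tab over it, press it flat and slide it forward by its rib so that its free edge is tucked fully beneath the tin lip and stays there when you let go. Only push and press: do not lift the tile, and leave the other toys where they are.

Things in the scene. Friction and masses are not known exactly. Their poses are not given: they have to be found in the camera images.
- carrier: wooden tile carrier, fixed: board 165 x 250 x 12 mm (own x -95..70, y -115..135 mm). Origin on the table, mid-channel. The tile channel runs along own y: x = -34..34 mm, floor 12 mm above the table, walls 12 mm thick with tops at 28 mm, open at +y, closed at -y by an end stop. At yaw 0 its axes are the world's. The tin tab hinges on the -x side and folds towards +x, where the lip stands
- end_stop (a point): middle of the end stop's face, mid-channel at carrier y = -101 mm, 20 mm above the table. The channel beyond it is on its carrier +y side
- tile_center (a point): centre of the painted clay tile lying in the channel: 64 mm (carrier x) by 100 mm (carrier y), 12 mm thick, about 0.18 kg, top 24 mm above the table. It starts 50 to 85 mm short of the end stop; home against the stop its centre is at carrier y = -51 mm and its rear edge at y = -1 mm
- tab (a joint): angle of the tin tab: 0 = folded flat over the channel (top face 33 mm above the table); grows as it opens; pi/2 upright; more = leaning back to carrier -x, up to 2.3. A light spring (0.04 Nm/rad, rests near 1.9) reopens it to 0.8 or more if let go untucked; about 1 N half-way along holds it down. Once tucked and let go it rides up against the lip, at about 0.09 to 0.10
- shoe (a joint): travel in m of the sliding shoe that carries the tab's hinge: 0 = back, 0.016 = fully forward (towards carrier +x), tab fully beneath the lip. About 3 N of friction, no spring: it stays where it is left
- tab_hinge (a point): centre of the tab's hinge line (parallel to carrier y), 31.5 mm above the table; at carrier x = -56, y = -20 mm with the shoe back. It moves with the shoe
- tab_press (a point): on the tab's outer (folded: upper) face, midline, 45 mm from the hinge: flat room for a fingertip between hinge and rib. Its axes turn with the tab: x from hinge to free edge, z out of the outer face. Tab: 92 mm from hinge to free edge, 50 mm wide, 3 mm thick
- tab_rib (a point): middle of the hinge-side foot of the raised rib on the tab's outer face, 62 mm from the hinge. The rib is 5 mm thick, 8 mm high, across the whole width: push on it towards the free edge to slide the folded tab and shoe forward. Axes as tab_press
- tab_flange (a point): middle of the lower edge of the flange on the tab's +y side: it runs from 24 to 72 mm from the hinge, points down to 15 mm below the folded tab's underside, at carrier y = 4 to 7 mm, and drops in behind a tile that is home; else it lands on the tile and keeps the tab up. Axes as tab_press
- lip_edge (a point): middle of the tin lip's near edge, at its underside 41 mm above the table, at carrier x = 42 mm. The lip is 66 mm long (carrier y), 4 mm thick, reaches 14 mm over the gap to its post. With the shoe back the folded tab's free edge ends 6 mm short of it; shoe forward it lies 10 mm beneath. A tab slid forward before it is folded lands on top of the lip
- frog_center (a point): bystander, leave where it is: cream clay frog whistle, 56 mm across, 59 mm tall; this point is its centre half-way up, about half its height above the table
- turtle_center (a point): bystander, leave where it is: brown clay turtle, about 90 x 70 mm, 32 mm tall; this point is its centre half-way up, about half its height above the table
- cup_center (a point): bystander, leave where it is: small terracotta cup, 54 mm across, 55 mm tall; this point is its centre half-way up, about half its height above the table
- bell_center (a point): bystander, leave where it is: cream clay hand bell, 52 mm across, 54 mm tall; this point is its centre half-way up, about half its height above the table
- yoyo_center (a point): bystander, leave where it is: wooden yo-yo lying flat, 52 mm across, 30 mm tall; this point is its centre half-way up, about half its height above the table
- dice_box_center (a point): bystander, leave where it is: small closed wooden box, 40 x 60 x 30 mm; this point is its centre half-way up, about half its height above the table
Not all that is in view belongs to the job. What is shaped like the part that bears tile_center but black, pink or red is not meant.

How it is judged:
On the way, in this order (a step that is already met when the one before it is completed fails the run):
1. the tile is home against the end stop (y of tile_center in the frame of carrier below -0.047 m and z of tile_center in the frame of carrier below 0.022 m), for 0.1 s.
2. the tab is folded flat with its edge beneath the lip (value of joint tab below 0.13 rad and value of joint shoe above 0.011 m), for 0.2 s.
At the end, for the whole second after the job is handed in: the tile lies flat in the channel within 4 mm of the end stop; the tab is folded down (below 0.13 rad) with the shoe at least 11 of its 16 mm forward, so that its free edge lies at least 5 mm beneath the lip; all at rest and let go (all of step 1 and all of step 2 and velocity of joint tab between -0.1 and 0.1 rad/s and linear speed of tile below 0.02 m/s); the robot touches nothing.
It fails at once if the tile is lifted more than 10 mm off the channel floor (z of tile_center in the frame of carrier above 0.028 m).
It fails at once if one of the other toys is moved or lifted more than 20 mm (distance of any of frog_center, turtle_center, cup_center, bell_center, yoyo_center, dice_box_center from where it was at the start of the episode above 0.02 m).
It also fails if it takes over 51 s, if anything falls off the work surface, if the arm or the gripper's body presses on something with over 40 N, if the wrist force passes 120 N, or if a joint passes its speed limit or range.

## Working session

There is one attempt and no reset: what is moved stays moved. The work goes in short steps, Python scripts to look and compute and a shell command to move; the robot and the scene stay as the last step left them, time stands still between calls to the robot, and variables do not carry over. Pictures are saved under pics/ and viewed, and the job is handed in when it is done.

```bash
ls; mkdir -p pics; python3 - <<'E'
from cell import robot
import cv2,numpy as np
s=robot.observe()
for k,v in s.items(): print(k,np.round(v,4))
for c in ["scene","side"]:
    im=robot.read_camera(c); cv2.imwrite(f"pics/{c}0.png",im[:,:,::-1])
    p=robot.camera_params(c); print(c,p)
E
```

```text
pics
time 0.0
qpos [-1.488   0.3427  1.525  -0.      1.2754 -0.146 ]
qvel [-0.0021 -0.0027  0.0001 -0.0003  0.0017  0.0002]
joint_efforts [ 1.00000e-03 -4.31238e+01 -2.44219e+01  7.19000e-02  5.60000e-02
 -1.00000e-04]
tool_pos [ 0.1191 -0.5109  0.2401]
tool_rot [-3.1401e+00 -2.0000e-04  2.2880e-01]
contact_force [ 0.5038 -0.5007  1.315 ]
torque [ 0.0373 -0.012   0.0249]
opening 0.0919
scene {'camera_matrix': array([[490.31910899,   0.        , 322.38789373],
       [  0.        , 490.31910899, 233.00693218],
       [  0.        ,   0.        ,   1.        ]]), 'R': array([[-0.88293065,  0.46901402,  0.02143159],
       [ 0.26952474,  0.54370639, -0.79482059],
       [-0.3844345 , -0.69599512, -0.60646592]]), 't': array([ 0.52942952, -0.13198389,  1.21145347])}
side {'camera_matrix': array([[493.77522922,   0.        , 314.54435614],
       [  0.        , 493.77522922, 230.681369  ],
       [  0.        ,   0.        ,   1.        ]]), 'R': array([[ 0.90897415, -0.41633043, -0.02085589],
       [-0.28990144, -0.59540594, -0.74929895],
       [ 0.29953824,  0.68713953, -0.6619034 ]]), 't': array([-0.55956756,  0.22230966,  0.7710892 ])}
```

View pics/scene0.png

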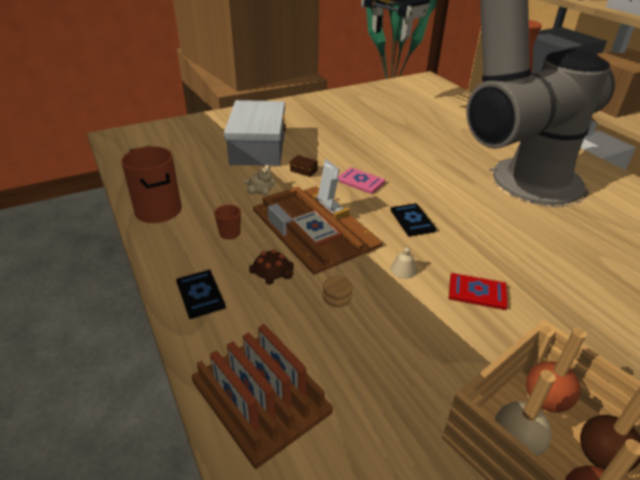

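View pics/side0.png

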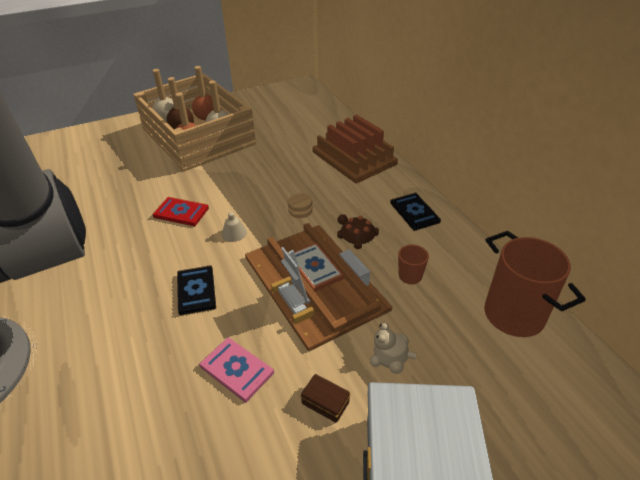

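```bash
python3 - <<'E'
from cell import robot
import cv2,numpy as np
a=cv2.imread("pics/scene0.png")[150:290,230:400]; b=cv2.imread("pics/side0.png")[205:355,235:405]
cv2.imwrite("pics/s_crop.png",cv2.resize(a,None,fx=4.5,fy=4,interpolation=cv2.INTER_CUBIC)[:600,:800])
cv2.imwrite("pics/d_crop.png",cv2.resize(b,None,fx=4,fy=4,interpolation=cv2.INTER_CUBIC))
for l in ["carrier","tile_center","tab","shoe","lip_edge","tab_hinge","end_stop","tab_press","tab_rib"]:
  for c in ["scene","side"]:
    p=robot.camera_params(c)
    try:
        r=robot.look_for(c,l)
        print(l,c,[(round(d["score"],2),np.round(p["R"].T@(np.array(d["centre"])-p["t"]),4).tolist()) for d in r[:3]])
    except Exception as e: print(l,c,e)
print(robot.observe()["time"])
E
```

```text
carrier scene [(0.81, [0.5838, -0.0609, 0.0127])]
carrier side [(0.73, [0.5638, -0.1127, 0.0106])]
tile_center scene [(0.8, [0.3912, 0.0135, 0.01]), (0.72, [0.5934, -0.0396, 0.0203]), (0.71, [0.4145, 0.2434, 0.0105])]
tile_center side [(0.96, [0.3762, -0.0041, 0.0114]), (0.86, [0.4085, 0.2352, 0.014]), (0.68, [0.5953, -0.0541, 0.026])]
tab scene [(0.72, [0.536, -0.0958, 0.082])]
tab side [(0.74, [0.5318, -0.108, 0.0927])]
shoe scene [(0.75, [0.5377, -0.0975, 0.0732])]
shoe side [(0.95, [0.5268, -0.1092, 0.029]), (0.3, [0.5259, -0.1045, 0.0949])]
lip_edge scene [(0.57, [0.5774, -0.0546, 0.0114]), (0.24, [0.537, -0.0962, 0.0812])]
lip_edge side [(0.95, [0.5617, -0.1164, 0.0108])]
tab_hinge scene [(0.67, [0.5352, -0.0977, 0.071])]
tab_hinge side [(0.64, [0.526, -0.1116, 0.0284]), (0.24, [0.6166, -0.2727, 0.0306]), (0.21, [0.4978, -0.2977, 0.0281])]
end_stop scene [(0.83, [0.5811, -0.0548, 0.0148]), (0.19, [0.535, -0.0978, 0.0853])]
end_stop side [(0.8, [0.5621, -0.1104, 0.0109])]
tab_press scene [(0.56, [0.5386, -0.1006, 0.0894])]
tab_press side [(0.77, [0.5299, -0.1068, 0.0975])]
tab_rib scene [(0.87, [0.5347, -0.099, 0.0836])]
tab_rib side [(0.7, [0.5297, -0.1091, 0.0933])]
1.0
```

View pics/s_crop.png

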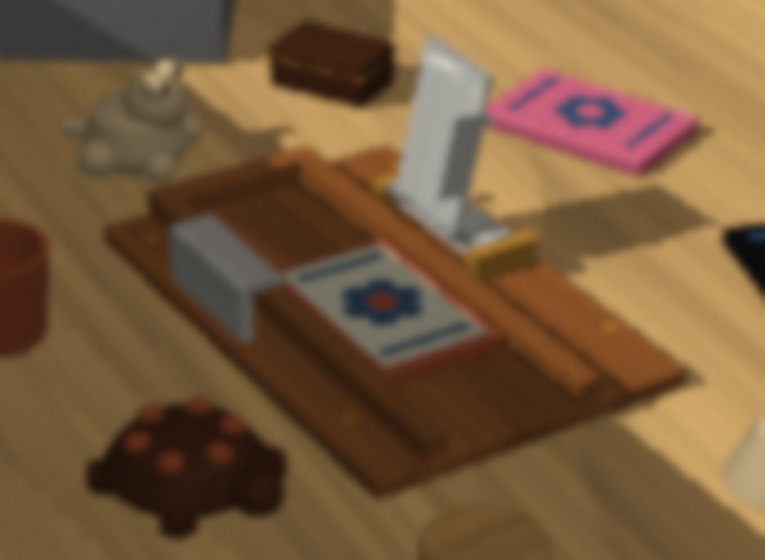

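View pics/d_crop.png

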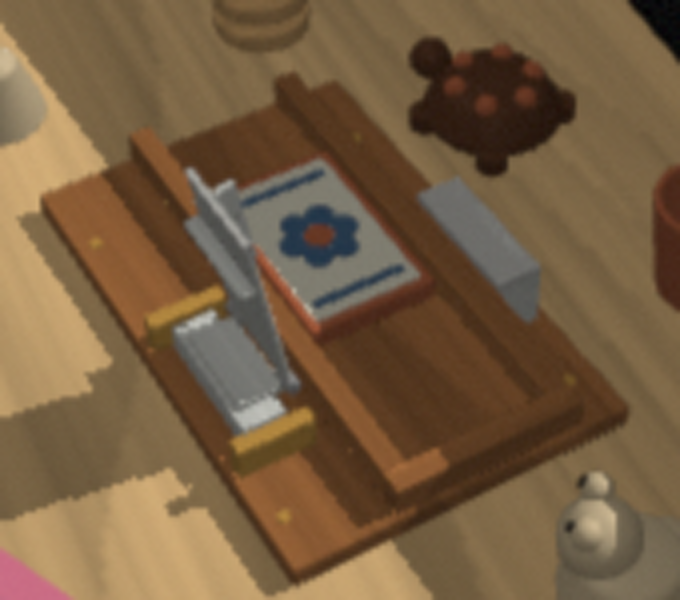

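```bash
cat > h.py <<'E'
from cell import robot
import cv2,numpy as np
from scipy.optimize import least_squares
P={c:robot.camera_params(c) for c in ["scene","side"]}
def proj(c,X):
    p=P[c] if isinstance(c,str) else c
    q=(p["R"]@np.atleast_2d(X).T).T+p["t"]; q=q@p["camera_matrix"].T
    return q[:,:2]/q[:,2:]
def c2w(pose,X):
    X=np.atleast_2d(np.array(X,float)); c,s=np.cos(pose[2]),np.sin(pose[2])
    return np.c_[pose[0]+c*X[:,0]-s*X[:,1],pose[1]+s*X[:,0]+c*X[:,1],X[:,2]]
E
python3 - <<'E'
from h import *
side=[((-.095,.135,.012),(42,198)),((.07,.135,.012),(335,85)),((.07,-.115,.012),(630,408)),((-.095,-.115,.012),(295,572)),((-.034-.012,.135,.028),None)]
scene=[((.07,-.115,.012),(107,232)),((-.095,.135,.012),(690,376)),((.07,.135,.012),(380,488))]
obs=[("side",m,(235+u[0]/4,205+u[1]/4)) for m,u in side if u]+[("scene",m,(230+u[0]/4.5,150+u[1]/4)) for m,u in scene]
f=lambda x:np.concatenate([(proj(c,c2w(x,m))[0]-u) for c,m,u in obs])
r=least_squares(f,[.58,-.08,0.5],loss="soft_l1"); print(r.x,np.round(f(r.x).reshape(-1,2),1))
pose=r.x
tobs=[("side",(32,50),(322,157)),("side",(32,-50),(433,277)),("side",(-32,-50),(322,325)),("scene",(32,-50),(285,272)),("scene",(-32,-50),(380,242)),("scene",(-32,50),(498,338)),("scene",(32,50),(385,370))]
def g(t):
    o=[]
    for c,m,u in tobs:
        uu=(235+u[0]/4,205+u[1]/4) if c=="side" else (230+u[0]/4.5,150+u[1]/4)
        o.append(proj(c,c2w(pose,(m[0]/1e3+t[0],m[1]/1e3+t[1],.024)))[0]-uu)
    return np.concatenate(o)
t=least_squares(g,[0,0]); print(t.x,np.round(g(t.x).reshape(-1,2),1))
np.save("pose.npy",pose)
for n,X in dict(hinge=(-.056,-.02,.0315),lip=(.042,-.02,.041),tilerear=(0,t.x[1]+.05,.024),home_rear=(0,-.001,.024),endstop=(0,-.101,.02)).items(): print(n,c2w(pose,X))
# overlay
for c in ["side","scene"]:
    im=cv2.imread(f"pics/{c}0.png"); k=4
    x0,y0=(235,205) if c=="side" else (230,140)
    im=cv2.resize(im[y0:y0+150,x0:x0+180],None,fx=k,fy=k,interpolation=cv2.INTER_CUBIC)
    def L(pts,col):
        q=proj(c,c2w(pose,pts)); q=((q-[x0,y0])*k).astype(int); cv2.polylines(im,[q],True,col,1)
    L([(-.095,-.115,.012),(.07,-.115,.012),(.07,.135,.012),(-.095,.135,.012)],(0,255,0))
    L([(-.034,-.101,.028),(.034,-.101,.028),(.034,.135,.028),(-.034,.135,.028)],(255,255,0))
    y=t.x[1]; L([(-.032,y-.05,.024),(.032,y-.05,.024),(.032,y+.05,.024),(-.032,y+.05,.024)],(255,0,255))
    L([(.042,-.053,.045),(.056,-.053,.045),(.056,.013,.045),(.042,.013,.045)],(0,0,255))
    L([(-.056,-.045,.0315),(-.056,.005,.0315)],(0,255,255))
    cv2.imwrite(f"pics/ov_{c}.png",im)
E
```

```text
[ 0.59585421 -0.07785132  0.09580851] [[-2.1 -1. ]
 [-0.7 -2.2]
 [ 0.  -1.1]
 [-0.7 -0.1]
 [-2.1 -2.5]
 [-0.7 -3.1]
 [-1.2 -1.9]]
[0.00087324 0.03217613] [[-0.3 -3. ]
 [ 0.1 -0.6]
 [-3.3  1.3]
 [-4.6 -0.1]
 [ 0.2 -1.8]
 [ 1.  -1.7]
 [-0.8  0.8]]
hinge [[ 0.54202427 -0.10311667  0.0315    ]]
lip [[ 0.63957483 -0.0937418   0.041     ]]
tilerear [[0.58799307 0.00394794 0.024     ]]
home_rear [[ 0.59594987 -0.07884674  0.024     ]]
endstop [[ 0.60551607 -0.17838812  0.02      ]]
```

View pics/ov_side.png

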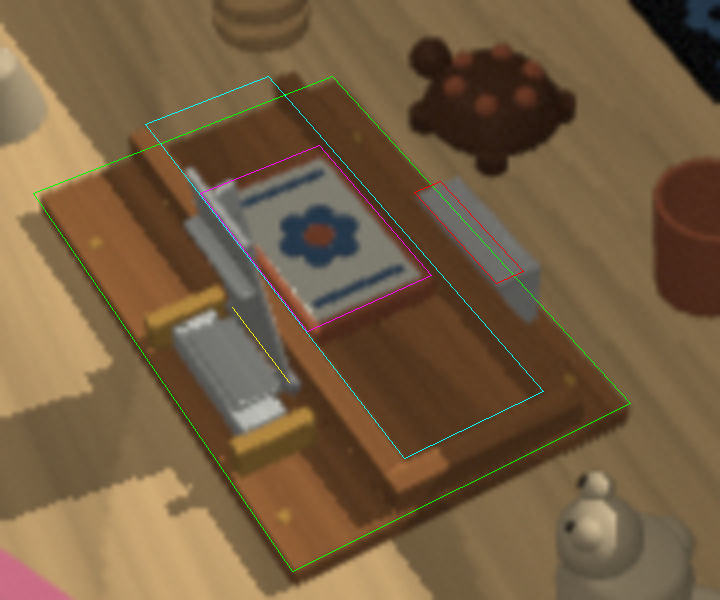

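View pics/ov_scene.png

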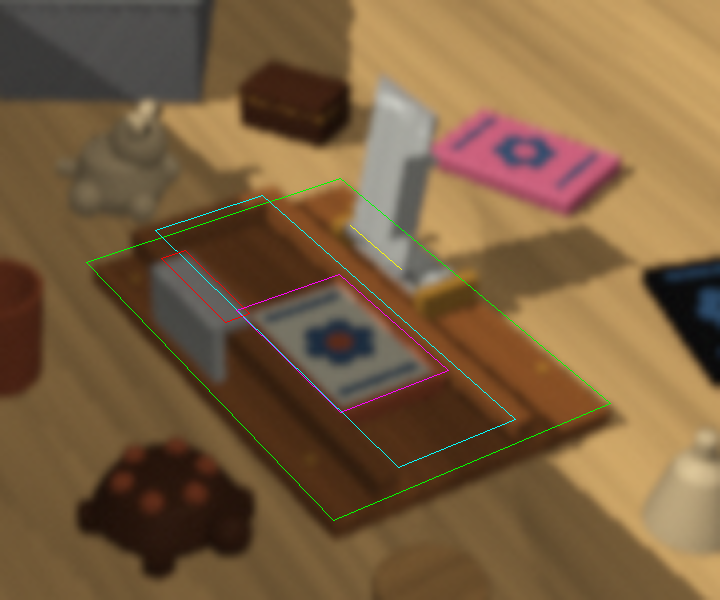

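```bash
python3 - <<'E'
from h import *
side=[((-.095,.135,.012),(42,198)),((.07,.135,.012),(335,85)),((.07,-.115,.012),(630,408)),((-.095,-.115,.012),(295,574)),((-.046,.135,.028),(135,140)),((.046,.135,.028),(295,73)),((.034,.135,.028),(277,86)),((.042,-.053,.045),(507,284)),((.042,.013,.045),(420,194)),((.032,.082,.024),(322,157)),((.032,-.018,.024),(433,277))]
scene=[((.07,-.115,.012),(107-18-0,232+40)),((-.095,.135,.012),(614,412)),((.07,.135,.012),(337,530)),((.042,.013,.045),(245,322)),((.042,-.053,.045),(195,258))]
sc=[("scene",m,(230+u[0]/4,140+u[1]/4)) for m,u in scene]
obs=[("side",m,(235+u[0]/4,205+u[1]/4)) for m,u in side]+sc[:3]+sc[3:]
def f(x):
    off={"side":x[3:5],"scene":x[5:7]}
    return np.concatenate([(proj(c,c2w(x[:3],m))[0]+off[c]-u) for c,m,u in obs]+[x[3:7]*.7])
r=least_squares(f,[.58,-.08,0.1,0,0,0,0],loss="soft_l1"); print(np.round(r.x,4));print(np.round(f(r.x)[:-4].reshape(-1,2),1))
np.save("pose.npy",r.x[:3])
print(c2w(r.x,[[0,0,0]]))
E
```

```text
[ 0.5983 -0.0735  0.0939  0.9741  3.0945  0.7895  0.6119]
[[-0.5  0.1]
 [ 0.6 -0.7]
 [ 0.8 -0.2]
 [ 0.3 -0.2]
 [-1.4 -0.5]
 [ 0.1  0.2]
 [-0.7 -1. ]
 [-1.7  1. ]
 [-0.3  0.8]
 [ 0.6 -1.5]
 [ 0.8  0.8]
 [ 0.  -0.6]
 [ 0.   0.2]
 [-0.4  0. ]
 [ 1.7 -0.1]
 [-1.9  0.1]]
[[ 0.59826582 -0.07346119  0.        ]]
```

```bash
cat >> h.py <<'E'
from scipy.spatial.transform import Rotation as Ro
pose=np.load("pose.npy")
def plan(carr,yaw=None,tip=True):
    """carr: carrier x,y and fingertip z (m) -> shift (cm) and rotvec (deg)"""
    s=robot.observe(); R=Ro.from_euler("xyz",s["tool_rot"])
    X=c2w(pose,carr)[0]; X[2]+=.014
    d=R.inv().apply(X-s["tool_pos"])*100
    Rt=Ro.from_euler("xyz",[np.pi,0,pose[2] if yaw is None else yaw])
    print("t",round(s["time"],2),"world",np.round(X,4),"shift cm",np.round(d,2),"turn",np.round((R.inv()*Rt).as_rotvec(degrees=True),2))
def here():
    s=robot.observe(); X=np.array(s["tool_pos"]); d=X[:2]-pose[:2]; c,sn=np.cos(pose[2]),np.sin(pose[2])
    print("t",round(s["time"],2),"carrier tip mm",np.round([1e3*(c*d[0]+sn*d[1]),1e3*(-sn*d[0]+c*d[1]),1e3*(X[2]-.014)],1),"F",np.round(s["contact_force"],1),"rot",np.round(s["tool_rot"],3),"open",round(s["opening"],4))
E
python3 -c "
from h import *
plan((0,.116,.15)); here()"
```

```text
t 1.0 world [0.5874 0.042  0.164 ] shift cm [ 58.16 -43.27   7.67] turn [0.01 0.   7.73]
t 1.0 carrier tip mm [-518.1 -391.   226.8] F [ 0.1 -0.1 -0.4] rot [3.141 0.    0.229] open 0.0918
```

```bash
python3 -m creep '[[[58.2,-43.3,0,0,0,7.7,-1],[58.2,-43.3,0,0,0,7.7,-1],[58.2,-43.3,0,0,0,7.7,-1],[58.2,-43.3,0,0,0,7.7,-1],[58.2,-43.3,0,0,0,7.7,-1],[58.2,-43.3,0,0,0,7.7,-1],[58.2,-43.3,0,0,0,7.7,-1],[58.2,-43.3,0,0,0,7.7,-1]]]' 15; python3 -c "
from h import *
plan((0,.116,.22)); here()"
```

```text
time: 1.8
tool_pos: [0.3785, -0.2043, 0.241]
tool_rot: [3.141, -0.001, 0.094]
contact_force: [0.1, -0.3, -0.8]
opening: 0.0322
t 1.8 world [0.5874 0.042  0.234 ] shift cm [ 23.11 -22.56   0.7 ] turn [ 0.04 -0.04  0.02]
t 1.8 carrier tip mm [-231.  -109.7  227. ] F [ 0.1 -0.3 -0.8] rot [ 3.141e+00 -1.000e-03  9.400e-02] open 0.0322
```

```bash
python3 -m creep '[[[23.1,-22.6,0.7,0,0,0,-1],[23.1,-22.6,0.7,0,0,0,-1],[23.1,-22.6,0.7,0,0,0,-1],[23.1,-22.6,0.7,0,0,0,-1],[23.1,-22.6,0.7,0,0,0,-1],[23.1,-22.6,0.7,0,0,0,-1],[23.1,-22.6,0.7,0,0,0,-1],[23.1,-22.6,0.7,0,0,0,-1]]]'; python3 -c "
from h import *
p=robot.camera_params('wrist')
im=robot.read_camera('wrist'); cv2.imwrite('pics/w1.png',im[:,:,::-1])
import pickle; pickle.dump(p,open('w1.pkl','wb'))
P['wrist']=p
im=im[:,:,::-1].copy()
for pts,col in [([(-.095,-.115,.012),(.07,-.115,.012),(.07,.135,.012),(-.095,.135,.012)],(0,255,0)),([(-.034,-.101,.028),(.034,-.101,.028),(.034,.135,.028),(-.034,.135,.028)],(255,255,0)),([(-.032,-.018,.024),(.032,-.018,.024),(.032,.082,.024),(-.032,.082,.024)],(255,0,255))]:
    cv2.polylines(im,[proj('wrist',c2w(pose,pts)).astype(int)],True,col,1)
cv2.imwrite('pics/w1o.png',im)
plan((0,.116,.15)); here()"
```

```text
time: 2.6
tool_pos: [0.5886, 0.0453, 0.2331]
tool_rot: [3.141, -0.001, 0.098]
contact_force: [0.1, -0.5, 0.3]
opening: 0.0005
t 2.65 world [0.5874 0.042  0.164 ] shift cm [-0.03  0.15  6.93] turn [0.05 0.02 0.17]
t 2.65 carrier tip mm [  0.3 117.6 219.3] F [ 0.3 -0.1 -0.8] rot [3.141 0.    0.097] open 0.0005
```

View pics/w1o.png

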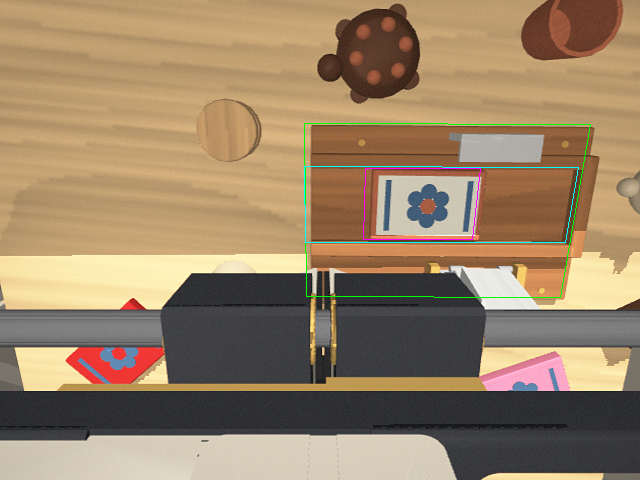

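```bash
python3 -c "
import cv2
im=cv2.imread('pics/w1.png')[110:310,295:615]
cv2.imwrite('pics/w1c.png',cv2.resize(im,None,fx=2.5,fy=2.5,interpolation=cv2.INTER_CUBIC))"
```

```text
(no output)
```

View pics/w1c.png

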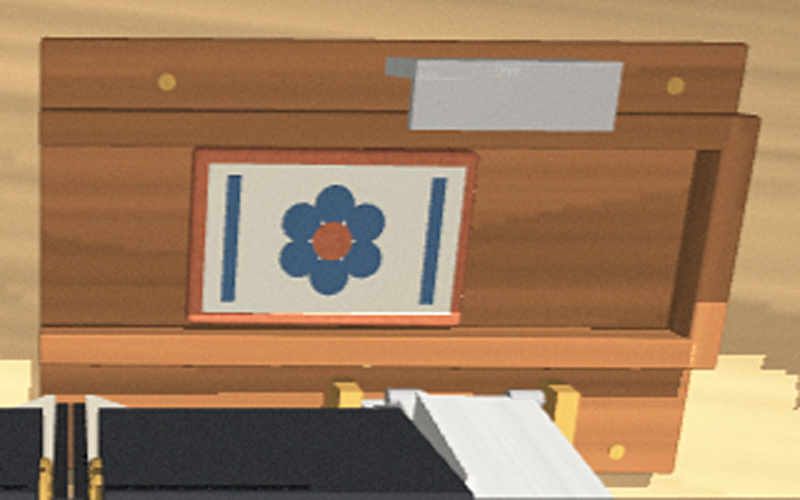

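```bash
python3 - <<'E'
from h import *
import pickle
P['wrist']=pickle.load(open('w1.pkl','rb'))
o=[((.07,.135,.012),(41,40)),((.07,-.115,.012),(747,45)),((-.095,-.115,.012),(675,472)),((.034,.135,.028),(40,148)),((.034,-.101,.028),(720,150)),((-.034,.135,.028),(41,333)),((-.034,-.101,.028),(692,337)),((-.046,.135,.028),(41,362)),((.042,.013,.045),(411,130)),((.042,-.053,.045),(614,131))]
t=[(.032,.05,(195,150)),(.032,-.05,(478,153)),(-.032,-.05,(461,316)),(-.032,.05,(189,318))]
px=lambda u:np.array(u)/2.5+[295,110]
def f(x):
    return np.concatenate([proj('wrist',c2w(x[:3],m))[0]+[0,0]-px(u) for m,u in o]+[proj('wrist',c2w(x[:3],(a,b+x[3],.024)))[0]-px(u) for a,b,u in t])
r=least_squares(f,list(pose)+[.03],loss="soft_l1"); print(np.round(r.x,4)); print(np.round(f(r.x).reshape(-1,2),1))
np.save("pose_w.npy",r.x[:3])
E
```

```text
[ 0.5971 -0.0788  0.0907  0.031 ]
[[-0.2 -1.2]
 [ 2.2 -1.5]
 [ 0.5  0.8]
 [-0.3 -1.1]
 [ 1.3 -0.2]
 [-0.6  0.4]
 [-0.6  0.3]
 [-0.5  1.4]
 [ 0.1 -0.4]
 [-0.3 -0.3]
 [-0.3  0.3]
 [ 1.  -0.2]
 [-0.   4.8]
 [-0.5  3.4]]
```

```bash
cp pose_w.npy pose.npy; python3 -c "
from h import *
plan((0,.112,.016)); here()"
```

```text
t 2.65 world [0.5869 0.0327 0.03  ] shift cm [-0.16  1.06 20.33] turn [0.05 0.02 0.35]
t 2.65 carrier tip mm [  1.6 122.8 219.3] F [ 0.3 -0.1 -0.8] rot [3.141 0.    0.097] open 0.0005
```

```bash
python3 -m creep '[[[-0.2,1.0,5,0,0,0.35,-1],[-0.2,1.0,10,0,0,0.35,-1],[-0.2,1.0,14,0,0,0.35,-1],[-0.2,1.0,17,0,0,0.35,-1],[-0.2,1.0,19,0,0,0.35,-1],[-0.2,1.0,20,0,0,0.35,-1],[-0.2,1.0,20.3,0,0,0.35,-1],[-0.2,1.0,20.3,0,0,0.35,-1]]]'; python3 -c "
from h import *
plan((0,.018,.016)); here()
for c in ['side','scene']: cv2.imwrite(f'pics/{c}1.png',robot.read_camera(c)[140:380,180:440,::-1].repeat(2,0).repeat(2,1))"
```

```text
time: 3.45
tool_pos: [0.5867, 0.0327, 0.031]
tool_rot: [3.141, -0.001, 0.09]
contact_force: [-0.2, 0.6, 0.4]
opening: 0.0006
t 3.45 world [ 0.5955 -0.0609  0.03  ] shift cm [0.03 9.4  0.11] turn [ 0.06 -0.03 -0.04]
t 3.45 carrier tip mm [ -0.2 112.   17. ] F [-0.2  0.6  0.4] rot [ 3.141e+00 -1.000e-03  9.000e-02] open 0.0006
```

View pics/side1.png

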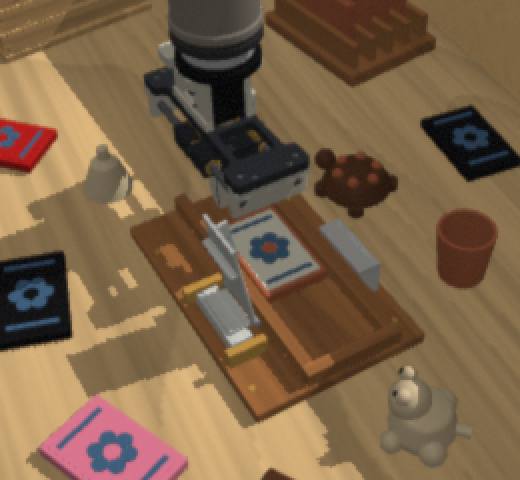

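Finger is down behind the tile, in the channel. Pushing.

```bash
python3 -m creep '[[[0,0.8,0.1,0,0,0,-1],[0,1.6,0.1,0,0,0,-1],[0,2.4,0.1,0,0,0,-1],[0,3.2,0.1,0,0,0,-1],[0,4.0,0.1,0,0,0,-1],[0,4.8,0.1,0,0,0,-1],[0,5.6,0.1,0,0,0,-1],[0,6.4,0.1,0,0,0,-1]]]'; python3 -c "
from h import *
plan((0,.018,.016)); here()"
```

```text
time: 4.35
tool_pos: [0.5933, -0.0312, 0.0311]
tool_rot: [3.141, -0.003, 0.09]
contact_force: [-0.4, 4.1, 4.8]
opening: 0.0005
t 4.35 world [ 0.5955 -0.0609  0.03  ] shift cm [-0.05  2.98  0.11] turn [ 0.06 -0.15 -0.02]
t 4.35 carrier tip mm [ 0.5 47.8 17.1] F [-0.4  4.1  4.8] rot [ 3.141e+00 -3.000e-03  9.000e-02] open 0.0005
```

```bash
python3 -m creep '[[[0,0.6,0,0,0,0,-1],[0,1.2,0,0,0,0,-1],[0,1.7,0,0,0,0,-1],[0,2.2,0,0,0,0,-1],[0,2.5,0,0,0,0,-1],[0,2.7,0,0,0,0,-1],[0,2.7,0,0,0,0,-1]]]'; python3 -c "
from h import *
plan((0,.018,.016)); here()
for c in ['side','scene']: cv2.imwrite(f'pics/{c}2.png',robot.read_camera(c)[140:380,180:440,::-1].repeat(2,0).repeat(2,1))"
```

```text
time: 5.05
tool_pos: [0.5957, -0.0584, 0.0311]
tool_rot: [3.14, -0.003, 0.09]
contact_force: [0.4, 0.9, 3.5]
opening: 0.0007
t 5.05 world [ 0.5955 -0.0609  0.03  ] shift cm [-0.05  0.25  0.11] turn [ 0.08 -0.15 -0.02]
t 5.05 carrier tip mm [ 0.5 20.5 17.1] F [0.4 0.9 3.5] rot [ 3.14e+00 -3.00e-03  9.00e-02] open 0.0007
```

View pics/side2.png

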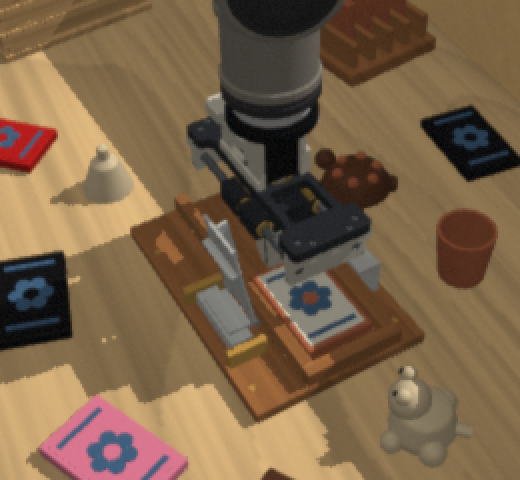

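```bash
python3 -m creep '[[[0,0.1,0,0,0,0,-1],[0,0.2,0,0,0,0,-1],[0,0.3,0,0,0,0,-1],[0,0.3,0,0,0,0,-1]]]'; python3 -c "
from h import *
here()"
```

```text
time: 5.55
tool_pos: [0.596, -0.0613, 0.0311]
tool_rot: [3.14, -0.003, 0.091]
contact_force: [0.1, 3.1, 4.2]
opening: 0.0006
t 5.55 carrier tip mm [ 0.5 17.5 17.1] F [0.1 3.1 4.2] rot [ 3.14e+00 -3.00e-03  9.10e-02] open 0.0006
```

```bash
python3 -m creep '[[[0,0.1,0,0,0,0,-1],[0,0.2,0,0,0,0,-1],[0,0.3,0,0,0,0,-1],[0,0.3,0,0,0,0,-1]]]'; python3 -c "
from h import *
here()"
```

```text
time: 5.95
tool_pos: [0.5963, -0.0645, 0.0311]
tool_rot: [3.14, -0.003, 0.09]
contact_force: [0.4, 2.5, 3.2]
opening: 0.0003
t 5.95 carrier tip mm [ 0.5 14.3 17.1] F [0.4 2.5 3.2] rot [ 3.14e+00 -3.00e-03  9.00e-02] open 0.0003
```

```bash
python3 -m creep '[[[0,0.1,0,0,0,0,-1],[0,0.2,0,0,0,0,-1],[0,0.3,0,0,0,0,-1]]]'; python3 -c "
from h import *
here()
cv2.imwrite('pics/w2.png',robot.read_camera('wrist')[:,:,::-1])"
```

```text
time: 6.25
tool_pos: [0.5966, -0.0676, 0.0311]
tool_rot: [3.14, -0.003, 0.09]
contact_force: [0.0, 3.3, 3.3]
opening: 0.0004
t 6.25 carrier tip mm [ 0.5 11.2 17.1] F [0.  3.3 3.3] rot [ 3.14e+00 -3.00e-03  9.00e-02] open 0.0004
```

View pics/w2.png

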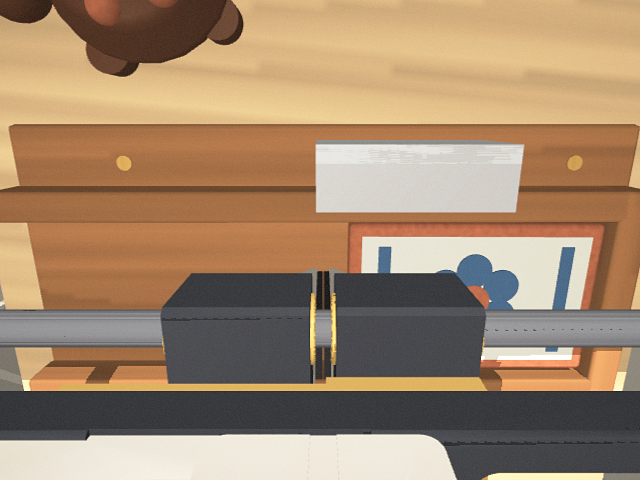

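```bash
python3 -m creep '[[[0,0.1,0,0,0,0,-1],[0,0.2,0,0,0,0,-1],[0,0.3,0,0,0,0,-1]]]'; python3 -c "
from h import *
here()"
```

```text
time: 6.6
tool_pos: [0.5966, -0.0693, 0.0311]
tool_rot: [-3.141, -0.002, 0.09]
contact_force: [-1.0, 12.3, 6.4]
opening: 0.0006
t 6.6 carrier tip mm [ 0.4  9.5 17.1] F [-1.  12.3  6.4] rot [-3.141e+00 -2.000e-03  9.000e-02] open 0.0006
```

```bash
python3 -m creep '[[[0,-0.5,0,0,0,0,-1],[0,-1.5,0,0,0,0,-1],[0,-2,-3,0,0,0,-1],[0,-2,-8,0,0,0,-1],[0,-2,-12,0,0,0,-1],[0,-2,-14,0,0,0,-1],[0,-2,-14,0,0,0,-1]]]'; python3 -c "
from h import *
for th in [1.4,1.6,1.8,1.9,2.0,2.1]:
  pts=[(-.056+.092*np.cos(th),y,.0315+.092*np.sin(th)) for y in (.005,-.045)]
  print(th,((proj('side',c2w(pose,pts))-[235,205])*4).round(),((proj('scene',c2w(pose,pts))-[230,140])*4).round())
here()
P['wrist']=robot.camera_params('wrist')
im=robot.read_camera('wrist')[:,:,::-1].copy()
cv2.polylines(im,[proj('wrist',c2w(pose,[(-.032,-.101,.024),(.032,-.101,.024),(.032,-.001,.024),(-.032,-.001,.024)])).astype(int)],True,(255,0,255),1)
cv2.imwrite('pics/w3.png',im)
plan((-.13,-.02,.16))"
```

```text
time: 7.3
tool_pos: [0.5961, -0.0497, 0.1744]
tool_rot: [3.14, -0.008, 0.09]
contact_force: [-0.2, -0.2, -0.8]
opening: 0.0005
1.4 [[259. 141.]
 [320. 215.]] [[378. 129.]
 [325.  86.]]
1.6 [[219. 155.]
 [279. 230.]] [[409. 117.]
 [355.  75.]]
1.8 [[179. 175.]
 [238. 252.]] [[439. 112.]
 [384.  71.]]
1.9 [[160. 187.]
 [218. 265.]] [[453. 112.]
 [398.  71.]]
2.0 [[141. 201.]
 [198. 279.]] [[466. 113.]
 [411.  72.]]
2.1 [[124. 216.]
 [180. 295.]] [[478. 116.]
 [424.  76.]]
t 7.3 carrier tip mm [  1.6  29.  160.4] F [-0.2 -0.2 -0.8] rot [ 3.14  -0.008  0.09 ] open 0.0005
t 7.35 world [ 0.4694 -0.1105  0.174 ] shift cm [-13.04   4.94  -0.26] turn [ 0.03 -0.25 -0.04]
```

View pics/w3.png

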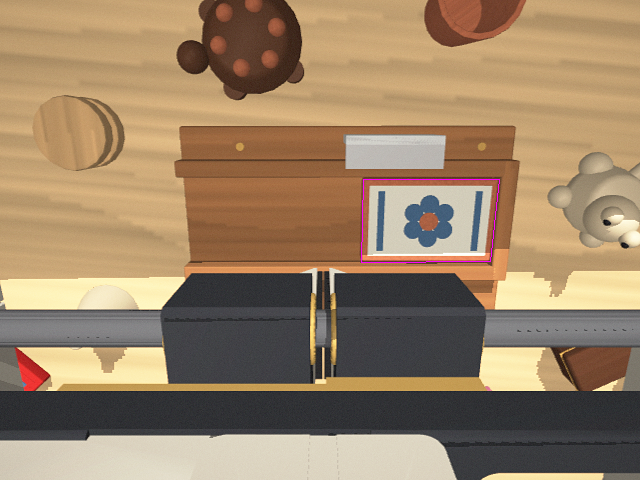

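```bash
python3 -m creep '[[[-4,0,-0.5,0,0,0,-1],[-8,2,-0.5,0,0,0,-1],[-11.6,4.9,-0.3,0,0,0,-1],[-11.6,4.9,0,0,0,0,-1],[-11.6,4.9,4,0,0,0,-1],[-11.6,4.9,7.5,0,0,0,-1],[-11.6,4.9,7.5,0,0,0,-1]]]'; python3 -c "
from h import *
here()
plan((-.067,-.02,.0815))
cv2.imwrite('pics/side4.png',robot.read_camera('side')[140:380,180:440,::-1].repeat(2,0).repeat(2,1))"
```

```text
time: 8.05
tool_pos: [0.4805, -0.1072, 0.0914]
tool_rot: [-3.137, 0.006, 0.09]
contact_force: [0.6, -0.7, 0.3]
opening: 0.0005
t 8.05 carrier tip mm [-118.7  -17.8   77.4] F [ 0.6 -0.7  0.3] rot [-3.137  0.006  0.09 ] open 0.0005
t 8.05 world [ 0.5322 -0.1048  0.0955] shift cm [ 5.16  0.22 -0.45] turn [-0.26  0.35 -0.05]
```

View pics/side4.png

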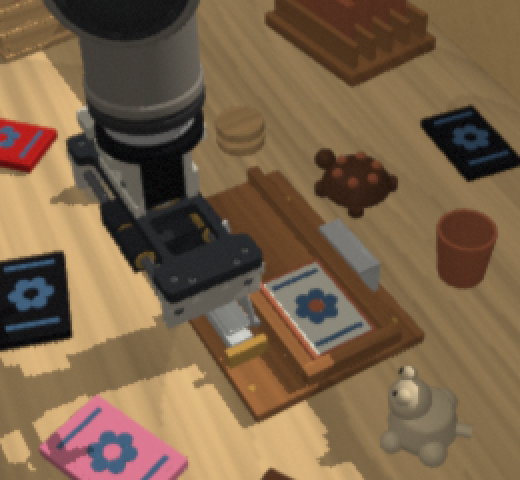

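```bash
python3 -m creep '[[[0.5,0.2,-0.4,0,0,0,-1],[1.2,0.2,-0.4,0,0,0,-1],[2,0.2,-0.4,0,0,0,-1],[2.8,0.2,-0.4,0,0,0,-1],[3.6,0.2,-0.4,0,0,0,-1],[4.4,0.2,-0.4,0,0,0,-1],[5.2,0.2,-0.4,0,0,0,-1],[5.2,0.2,-0.4,0,0,0,-1]]]'; python3 -c "
from h import *
here()
for x in [(-.0545,-.02,.080),(-.0418,-.02,.0755),(-.0312,-.02,.0679),(-.0229,-.02,.0578),(-.0176,-.02,.0459)]:plan(x)
cv2.imwrite('pics/scene5.png',robot.read_camera('scene')[100:300,200:440,::-1].repeat(3,0).repeat(3,1))"
```

```text
time: 8.9
tool_pos: [0.5353, -0.1051, 0.0977]
tool_rot: [-3.139, 0.001, 0.091]
contact_force: [-0.2, -0.1, 0.7]
opening: 0.0002
t 8.9 carrier tip mm [-63.9 -20.6  83.7] F [-0.2 -0.1  0.7] rot [-3.139e+00  1.000e-03  9.100e-02] open 0.0002
t 8.9 world [ 0.5446 -0.1037  0.094 ] shift cm [ 0.94 -0.06  0.37] turn [-0.14  0.08 -0.01]
t 8.9 world [ 0.5573 -0.1025  0.0895] shift cm [ 2.21 -0.05  0.81] turn [-0.14  0.08 -0.01]
t 8.9 world [ 0.5678 -0.1016  0.0819] shift cm [ 3.27 -0.05  1.57] turn [-0.14  0.08 -0.01]
t 8.9 world [ 0.5761 -0.1008  0.0718] shift cm [ 4.1  -0.05  2.58] turn [-0.14  0.08 -0.01]
t 8.9 world [ 0.5814 -0.1003  0.0599] shift cm [ 4.63 -0.05  3.77] turn [-0.14  0.08 -0.01]
```

View pics/scene5.png

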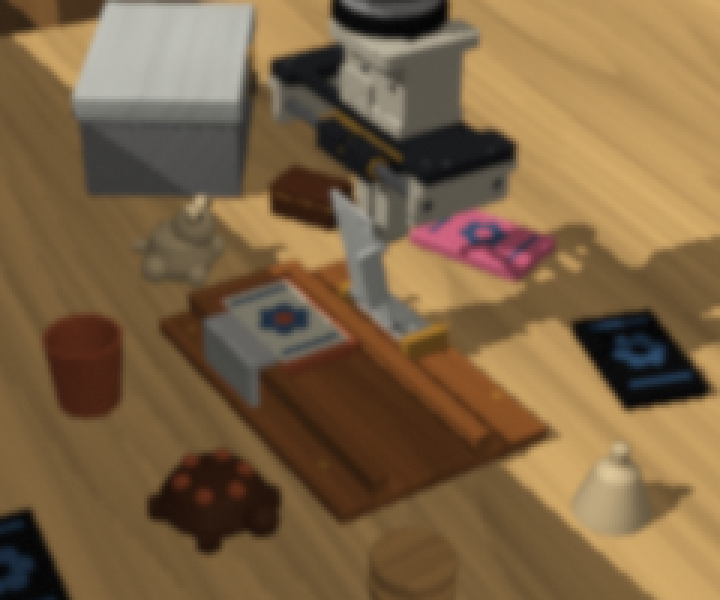

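Tab is tipping past vertical towards the channel, with the finger behind it. Follow the arc down.

```bash
python3 -m creep '[[[0.9,-0.05,0.3,0,0,0,-1],[1.6,-0.05,0.5,0,0,0,-1],[2.2,-0.05,0.8,0,0,0,-1],[2.8,-0.05,1.2,0,0,0,-1],[3.3,-0.05,1.6,0,0,0,-1],[3.7,-0.05,2.1,0,0,0,-1],[4.0,-0.05,2.6,0,0,0,-1],[4.0,-0.05,2.6,0,0,0,-1]]]'; python3 -c "
from h import *
here()
for x in [(-.0176,-.02,.0459),(-.0155,-.02,.036)]:plan(x)
cv2.imwrite('pics/scene6.png',robot.read_camera('scene')[100:300,200:440,::-1].repeat(3,0).repeat(3,1))"
```

```text
time: 9.75
tool_pos: [0.5745, -0.1007, 0.0706]
tool_rot: [-3.139, 0.003, 0.091]
contact_force: [0.4, -0.4, 1.1]
opening: 0.0006
t 9.75 carrier tip mm [-24.5 -19.8  56.6] F [ 0.4 -0.4  1.1] rot [-3.139e+00  3.000e-03  9.100e-02] open 0.0006
t 9.75 world [ 0.5814 -0.1003  0.0599] shift cm [0.69 0.03 1.07] turn [-0.17  0.16 -0.01]
t 9.75 world [ 0.5835 -0.1001  0.05  ] shift cm [0.91 0.03 2.06] turn [-0.17  0.16 -0.01]
```

View pics/scene6.png

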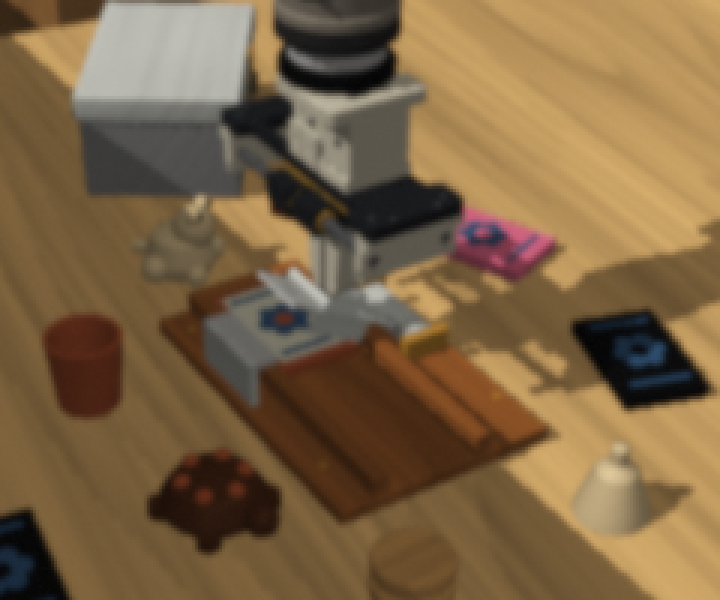

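```bash
python3 -m creep '[[[0.3,0,0.5,0,0,0,-1],[0.6,0,1.0,0,0,0,-1],[0.8,0,1.4,0,0,0,-1],[0.8,0,1.7,0,0,0,-1],[0.8,0,2.0,0,0,0,-1],[0.8,0,2.2,0,0,0,-1],[0.8,0,2.2,0,0,0,-1]]]'; python3 -c "
from h import *
here()
cv2.imwrite('pics/scene7.png',robot.read_camera('scene')[100:300,200:440,::-1].repeat(3,0).repeat(3,1))"
```

```text
time: 10.5
tool_pos: [0.5822, -0.1, 0.0488]
tool_rot: [-3.139, 0.003, 0.091]
contact_force: [0.1, 0.2, 0.2]
opening: 0.0006
t 10.5 carrier tip mm [-16.7 -19.7  34.8] F [0.1 0.2 0.2] rot [-3.139e+00  3.000e-03  9.100e-02] open 0.0006
```

View pics/scene7.png

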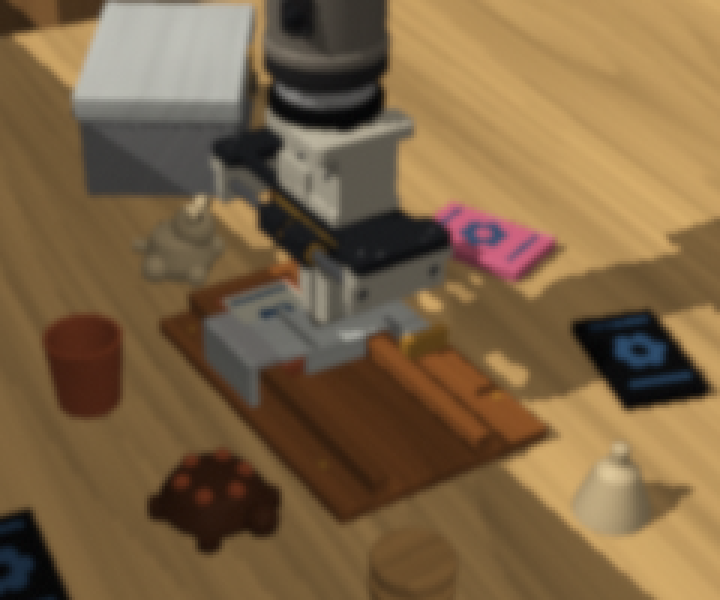

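Nearly flat. Press down gently until the force shows.

```bash
python3 -m creep '[[[0,0,0.1,0,0,0,-1],[0,0,0.2,0,0,0,-1],[0,0,0.3,0,0,0,-1],[0,0,0.3,0,0,0,-1]]]'; python3 -c "
from h import *
here()"
```

```text
time: 10.95
tool_pos: [0.5822, -0.1, 0.0469]
tool_rot: [-3.139, 0.002, 0.091]
contact_force: [-2.2, 0.8, 8.6]
opening: 0.0004
t 10.95 carrier tip mm [-16.7 -19.8  32.9] F [-2.2  0.8  8.6] rot [-3.139e+00  2.000e-03  9.100e-02] open 0.0004
```

```bash
python3 -m creep '[[[0.3,0,0.1,0,0,0,-1],[0.6,0,0.1,0,0,0,-1],[0.9,0,0.1,0,0,0,-1],[1.2,0,0.1,0,0,0,-1],[1.5,0,0.1,0,0,0,-1],[1.8,0,0.1,0,0,0,-1]]]'; python3 -c "
from h import *
here()"
```

```text
time: 11.55
tool_pos: [0.5994, -0.0985, 0.0468]
tool_rot: [-3.139, 0.004, 0.091]
contact_force: [-8.1, -1.4, 11.7]
opening: 0.0005
t 11.55 carrier tip mm [  0.5 -19.8  32.8] F [-8.1 -1.4 11.7] rot [-3.139  0.004  0.091] open 0.0005
```

```bash
python3 -m creep '[[[0.3,0,0.08,0,0,0,-1],[0.6,0,0.08,0,0,0,-1],[0.9,0,0.08,0,0,0,-1],[1.1,0,0.08,0,0,0,-1],[1.1,0,0.08,0,0,0,-1]]]'; python3 -c "
from h import *
here()
cv2.imwrite('pics/scene8.png',robot.read_camera('scene')[100:300,200:440,::-1].repeat(3,0).repeat(3,1))"
```

```text
time: 12.05
tool_pos: [0.6092, -0.0977, 0.0467]
tool_rot: [-3.139, 0.007, 0.091]
contact_force: [-5.7, -0.9, 9.3]
opening: 0.0007
t 12.05 carrier tip mm [ 10.4 -19.9  32.7] F [-5.7 -0.9  9.3] rot [-3.139  0.007  0.091] open 0.0007
```

View pics/scene8.png

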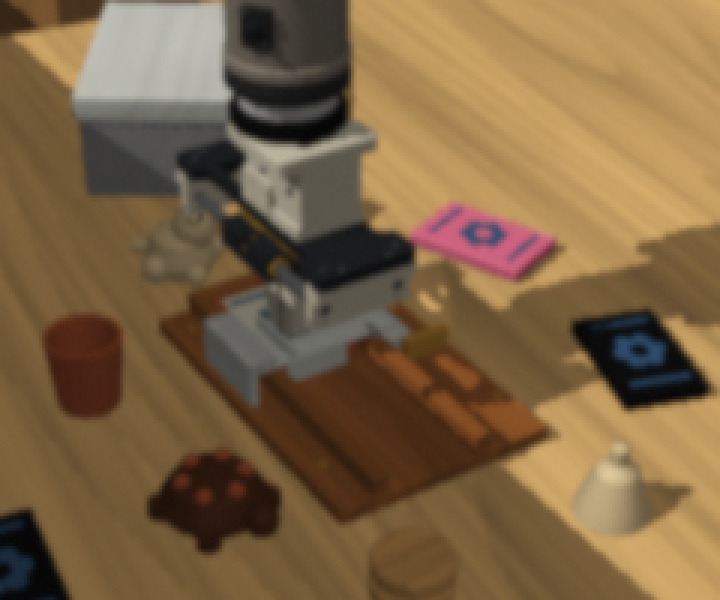

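```bash
python3 -m creep '[[[0.15,0,0.08,0,0,0,-1],[0.3,0,0.08,0,0,0,-1],[0.45,0,0.08,0,0,0,-1],[0.45,0,0.08,0,0,0,-1]]]'; python3 -c "
from h import *
here()"
```

```text
time: 12.5
tool_pos: [0.6098, -0.0976, 0.0463]
tool_rot: [-3.138, 0.015, 0.092]
contact_force: [-14.3, -1.6, 14.3]
opening: 0.0005
t 12.5 carrier tip mm [ 11.  -19.9  32.3] F [-14.3  -1.6  14.3] rot [-3.138  0.015  0.092] open 0.0005
```

```bash
python3 -m creep '[[[0,0,-0.3,0,0,0,-1],[0,0,-1,0,0,0,-1],[0,0,-3,0,0,0,-1],[0,0,-7,0,0,0,-1],[-2,0,-11,0,0,0,-1],[-6,-5,-13,0,0,0,-1],[-8,-8,-13,0,0,0,-1],[-8,-8,-13,0,0,0,-1]]]'; python3 -c "
from h import *
here()
cv2.imwrite('pics/scene9.png',robot.read_camera('scene')[100:300,200:440,::-1].repeat(3,0).repeat(3,1))
cv2.imwrite('pics/side9.png',robot.read_camera('side')[180:360,220:440,::-1].repeat(3,0).repeat(3,1))
cv2.imwrite('pics/w9.png',robot.read_camera('wrist')[:,:,::-1])"
```

```text
time: 13.3
tool_pos: [0.5217, -0.022, 0.179]
tool_rot: [-3.137, 0.016, 0.095]
contact_force: [-0.5, -1.4, 1.5]
opening: 0.0008
t 13.3 carrier tip mm [-70.   63.4 165. ] F [-0.5 -1.4  1.5] rot [-3.137  0.016  0.095] open 0.0008
```

View pics/side9.png

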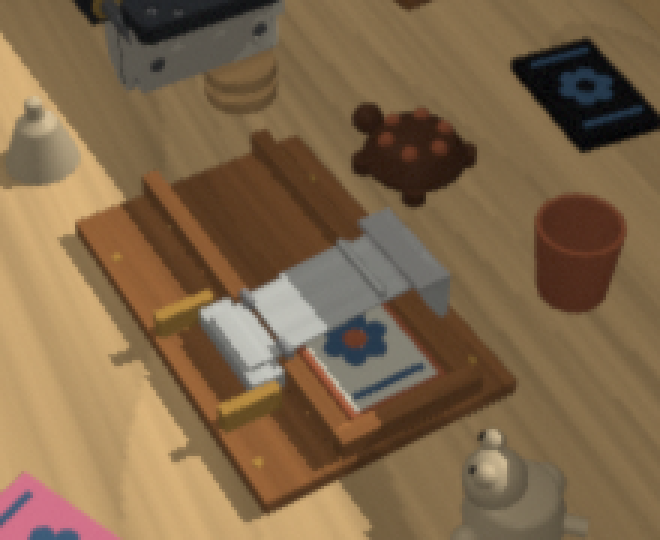

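View pics/w9.png

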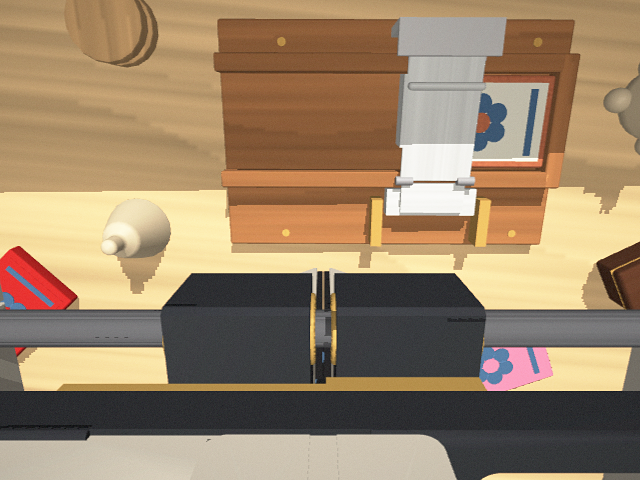

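View pics/scene9.png

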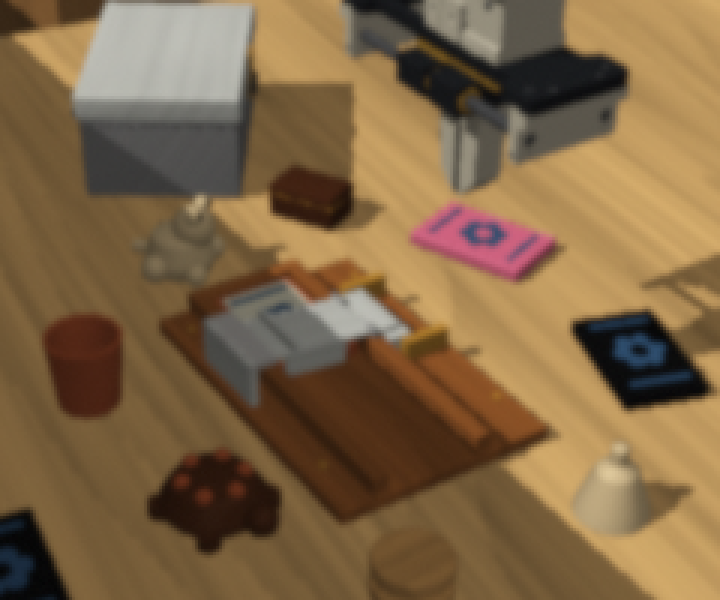

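```bash
python3 -c "
from h import *
P['wrist']=robot.camera_params('wrist')
for s in [0,.011,.016]:
  th=.095; X=lambda r,n:(-.056+s+r*np.cos(th)-n*np.sin(th),-.02,.0315+r*np.sin(th)+n*np.cos(th))
  print(s,proj('wrist',c2w(pose,[(-.056+s,-.02,.0315),X(.062,.0095),X(.067,.0095),(.042,-.02,.045)])).round(0).tolist())
im=cv2.imread('pics/w9.png')[0:230,340:600]; cv2.imwrite('pics/w9c.png',cv2.resize(im,None,fx=2.5,fy=2.5,interpolation=cv2.INTER_CUBIC))
here()"
```

```text
0 [[432.0, 203.0], [445.0, 117.0], [446.0, 109.0], [449.0, 56.0]]
0.011 [[433.0, 188.0], [446.0, 99.0], [447.0, 91.0], [449.0, 56.0]]
0.016 [[434.0, 181.0], [447.0, 91.0], [448.0, 83.0], [449.0, 56.0]]
t 13.45 carrier tip mm [-66.4  59.5 164.3] F [-0.4 -0.1 -0.3] rot [-3.139  0.014  0.093] open 0.0
```

View pics/w9c.png

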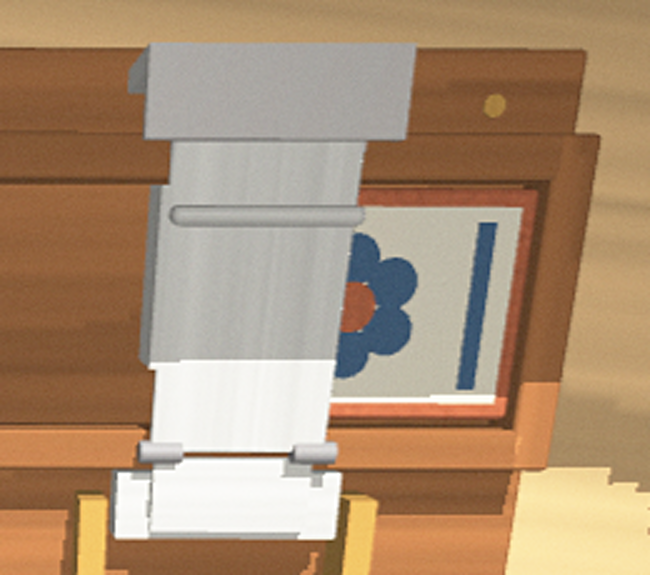

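```bash
python3 -m creep '[[[0,0,0,0,0,0,-1],[0,0,0,0,0,0,-1],[0,0,0,0,0,0,-1]]]'; python3 -c "
from h import *
here(); print(robot.hand_in())"
```

```text
time: 13.75
tool_pos: [0.526, -0.0262, 0.1777]
tool_rot: [-3.139, 0.015, 0.092]
contact_force: [0.8, 0.7, 0.0]
opening: 0.0003
t 13.75 carrier tip mm [-66.1  58.8 163.7] F [0.8 0.7 0. ] rot [-3.139  0.015  0.092] open 0.0003
the job is handed in; nothing more can be done
None
```

I pushed the cream-and-blue tile home with the closed fingertips, folded the tab over it, pressed it flat, slid it forward by its rib and let go. I handed the job in at 13.8 s of the 51 s; no verdict was reported.

- **Tile:** the push force jumped to about 12 N at the expected contact point. The tile's outline then matched the predicted home position in the wrist picture.
- **Tab and shoe:** the tab was flat when the fingertip stopped at 32.9 mm (its top face is given as 33 mm). After letting go, its free edge still lay beneath the lip. In the last wrist picture the hinge (row 181) and rib (rows 82–90) matched the predictions for the full 16 mm of shoe travel.
- **Robot and bystanders:** at hand-in the gripper was clear of everything and the force reading was near zero. In the last pictures the other toys looked to be where they started; I judged this by eye, not by measurement.
- **One disagreement:** my first fit of the carrier's position, from the scene and side cameras, was about 5 mm off along the channel compared with the wrist camera. I used the wrist camera fit, and the contact points agreed with it.

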